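Loosen the polishing balls and hold the tumbler lid at its mark

TASK

Get the tumbler ready for filling: take the red-handled rod from the blue stand, stir the balls in the steel tub with it round and round until every ball lies well over half its own width away from where it started, and put the rod back upright in the stand. Then lift the tumbler's sprung lid by its black knob until it lines up with the yellow pointer, and finish still holding it there, steady, since it falls shut if let go. Keep all balls in the tub, do not throw the lid wide open, and leave the pointer and the other things on the table alone.

Things in the scene. Friction and masses are not known exactly. Their poses are not given: they have to be found in the camera images.
- tumbler: orange open-topped deburring box, 200 mm (x) by 220 mm (y) by 110 mm high, fixed to the table; origin under its centre on the table; its front (-x) roughly faces the robot, black motor at its back. A white disc dial stands on its left (+y) side
- lid (a joint): angle of the box's aluminium lid in rad: 0 closed, level; grows as the front edge rises (stop at 1.3). The lid is a 5 mm plate hinged along the box's far (+x) top edge. A spring in the hinge and the lid's weight (0.35 kg) pull it shut: about 4 N at the knob, square to the lid, to start, about 6 N at 0.8 rad; let go, it falls shut
- lid_knob (a point): centre of the black ball knob, 28 mm in diameter, on a 10 mm stem in the middle of the lid's front edge: 240 mm from the hinge axis, 36 mm out from the front edge; it swings on that 240 mm arc. Axes turn with the lid: x from knob to hinge, y along the hinge (to the left), z the lid's upper side
- lid_hinge (a point): point on the hinge axis behind the knob, 114 mm above the table; axes as lid_knob
- pointer (a joint): angle in rad of the yellow pointer (200 mm bar, 5 mm wide) on the left side of the box, on the same axis and same zero and direction as the lid: the lid is at the marked angle when joint lid equals joint pointer. Stiff; leave it alone. It differs from run to run, 0.45 to 0.85
- pointer_tip (a point): outer end of the yellow pointer, 200 mm from the hinge axis; x axis points along the bar to the hinge, y along the hinge
- tub: round open polished steel tub fixed to the table, its wall sloping outwards from radius 52 mm at the foot to 78 mm at the rim (outer), 45 mm high, wall 4 mm, floor 5 mm thick; origin under its centre on the table
- tub_in (a point): centre of the tub's inner floor, 5 mm above the table, z up; the flat floor has a radius of about 50 mm, beyond it the wall slopes up at about 60 degrees, and balls pushed against it ride up a little and roll back. Balls shoved outwards gather along the wall, their centres about 43 mm from the middle, where a rod circling 41 mm from the middle sweeps them along
- stand: blue block 70 x 70 x 75 mm fixed to the table with an upright 24 mm through hole at its centre, mouth widened by 4 mm; origin under its centre on the table
- rod: loose steel stirring rod, 148 mm long, 0.12 kg: 12 mm shaft with a round tip, from 68 mm a 40 mm collar 5 mm thick, then a red round handle 24 mm in diameter and 75 mm long to the top. It starts upright in the stand's hole, hanging by its collar on the stand's top, tip 7 mm above the table. Origin at the tip, z up along the rod
- rod_tip (a point): the rod's lower tip
- rod_grip (a point): middle of the red handle on the rod's axis, 115 mm above the tip
- ball0_center (a point): centre of a loose blue ceramic glazed, slippery polishing ball, 22 mm in diameter, 16 g, one of five lying spread over the tub's floor
- ball1_center (a point): centre of a loose brown ceramic glazed, slippery polishing ball, 22 mm in diameter, 16 g, one of five lying spread over the tub's floor
- ball2_center (a point): centre of a loose blue ceramic glazed, slippery polishing ball, 22 mm in diameter, 16 g, one of five lying spread over the tub's floor
- ball3_center (a point): centre of a loose brown ceramic glazed, slippery polishing ball, 22 mm in diameter, 16 g, one of five lying spread over the tub's floor
- ball4_center (a point): centre of a loose blue ceramic glazed, slippery polishing ball, 22 mm in diameter, 16 g, one of five lying spread over the tub's floor
- wheel_a: bystander, loose, to be left alone: small black-tyred yellow wheel lying flat, 60 mm across, 26 mm high; origin under its centre on the table
- wheel_b: bystander, loose, to be left alone: second such wheel; origin under its centre on the table
- magnet_square: bystander, loose, to be left alone: red welding magnet, 90 mm long, 16 mm thick, 70 mm high; origin under its centre on the table
- bracket: bystander, loose, to be left alone: steel angle bracket, 60 mm long, 40 mm wide, one leg flat, the other 40 mm upright; origin under its centre on the table
- bolt: bystander, loose, to be left alone: steel bolt standing on its 30 mm head, 57 mm high; origin under its centre on the table
Not all that is in view belongs to the job. What is shaped like the tub but brown or purple is not meant. Several things have the shape of the stand; the one meant has the colours described above.

How it is judged (in metres and radians):
On the way, in this order (a step that is already met when the one before it is completed fails the run):
1. the held rod's tip is down among the balls in the tub (horizontal distance between rod_tip and tub_in below 0.058 m and z of rod_tip in the frame of tub_in below 0.022 m and contact force between the fingers and rod above 1 N), for 0.1 s.
2. with the held rod's tip down in the tub, every ball is more than 15 mm from where it lay at the start (all of step 1 and distance of each of ball0_center, ball1_center, ball2_center, ball3_center, ball4_center from where it was at the start of the episode above 0.015 m), for 0.05 s.
3. the rod stands in the stand again, let go (horizontal distance between rod_tip and stand below 0.015 m and height (world z) of rod_tip below 0.025 m and angle between rod's own z axis and vertical below 0.2 rad and contact force between the fingers and rod below 0.1 N), for 0.2 s.
At the end, for the whole second after the job is handed in: the fingers hold the lid (more than 1.5 N on it) within 0.08 rad (about 4.5 degrees) of the yellow pointer and nearly still (under 0.08 rad/s); the rod stands let go in the stand's hole, tip within 15 mm of its axis and below 25 mm, tilted less than 0.2 rad; all balls are in the tub (all of step 3 and angle between the x axis of lid_knob and the x axis of pointer_tip, either way round below 0.08 rad and contact force between the fingers and lid above 1.5 N and velocity of joint lid between -0.08 and 0.08 rad/s and contact force between rod and lid below 0.1 N and horizontal distance between each of ball0_center, ball1_center, ball2_center, ball3_center, ball4_center and tub_in below 0.07 m); the arm keeps its last pose, push and grip.
It fails at once if a ball leaves the tub (horizontal distance between any of ball0_center, ball1_center, ball2_center, ball3_center, ball4_center and tub_in above 0.085 m).
It fails at once if the lid is thrown open beyond 1.15 rad (value of joint lid above 1.15 rad).
It fails at once if the yellow pointer is moved by more than 10 mm at its tip (distance of pointer_tip from where it was at the start of the episode above 0.01 m).
It fails at once if a bystander is moved more than 30 mm (distance of any of wheel_a, wheel_b, magnet_square, bracket, bolt from where it was at the start of the episode above 0.03 m).
It also fails if it takes over 72 s, if anything falls off the work surface, if the arm or the gripper's body presses on something with over 40 N, if the wrist force passes 120 N, or if a joint passes its speed limit or range.

ROBOT

A 6-joint arm with a two-finger parallel gripper is mounted at the origin on the work surface. World frame = base frame: x ahead of the robot, y to its left, z up, the work surface at z = 0. Lengths are in mm, angles in rad, forces in N, time in s.
With the tool pointing down it reaches from about 250 to 725 mm from the base axis. Payload 9.7 kg.
Tool frame: the origin (TCP) lies at the very end of the fingers, on their centre line; the grasp point (between the pads) lies 19 mm behind it; z points along the fingers, y is the line along which they close (so a half turn about z gives the same grasp; the last joint's range is limited). The gripper opens to 85 mm and grips with 20 to 120 N. Pads are 22 mm wide; open, the fingers measure 114 mm over their backs; the gripper's body (76 mm by 85 mm) begins 54 mm behind the grasp point. The pads swing forward as they close: fully open they stand 13 mm farther back than shut.
Start: joints at [-1.209, 0.087, 0.176, 1.66, 0, 1.571], TCP at [194.674, -514.392, 231.284] pointing down, gripper open.
Joint ranges: [-3.13, 3.13], [-0.85, 1.81], [-1.15, 1.24], [-2.2, 2.28], [-1.44, 1.52], [-3.14, 3.14]. Speed limits (rad/s): [2.22, 2.22, 2.57, 3.14, 3.14, 3.14].

INTERFACE

Orientations are given as a unit quaternion [w, x, y, z].
In Python, from bench import arm gives the robot as it stands. The module is installed in compiled form; this text tells all that it offers.
- The arm moves only by the tool play_rows, never from a script. Its argument "commands" is a list of rows, each an object of numbers: "x", "y", "z": the shift along the tool's x, y, z in m; "ax", "ay", "az": the turn, a rotation vector about the tool's x, y, z in degrees; "hand": the finger opening in m, from 0 to 0.0854. In form: [{"x": .., "y": .., "z": .., "ax": .., "ay": .., "az": .., "hand": ..}, ...]. A call has exactly 10 rows; each row shifts and turns the commanded pose from where the row before left it, along the tool's axes as they then stand; what a row does not reach is not made up. A row lasts 1/12 s, in which the tool goes at most 41.7 mm and 7.16 degrees, less where a joint would pass 70% of its speed; a pose out of reach is approached as far as the arm can. A call is refused whole if a number of a shift passes 0.0417 or a number of a turn 7.16, either way. A call with a gripper value outside its range is refused whole. The fingers move at their own pace and stop on an object; "grip_force" is the grip in N (left out, the last holds). Time passes only in rows, so rows that do not move let the fingers close, or fill a call up. It gives the time, the measured TCP pose, the force, the opening and the grip force at its end, in the units of the state.
- arm.sense(): the state, without advancing time (a new reading comes with each control period).
- arm.read_camera(name): name is "scene" or "top"; returns a dict with "pixels" (384x512x3 uint8, red, green, blue), "fx", "fy", "cx", "cy" (pixels), "extrinsics" (4x4, takes a point from camera to world coordinates). Camera axes: x right, y down, z forward; pixel columns grow to the right and rows downward; lengths in mm; the calibration is good to about 2 mm. A picture is of the moment at which its call begins. There is no depth.
- arm.job_done(): hands the job in; it is judged then, once.
The state is a dict: "time_s": time; "qpos": joint angles; "dq": joint speeds; "joint_torque": joint torques, N m; "tcp_pos": TCP position; "ee_rot": TCP orientation; "force": force on the tool from outside, world axes, zero at the start; "moment": the same for the moment, N m; "opening": finger opening in mm; "gripper_force": force on a finger pad.
Only numpy, scipy, OpenCV 4.12 (cv2) and the standard library are available. Lean on these libraries where they do the work, as an engineer would, in place of code of your own. Each camera call takes 0.05 s, during which the arm holds its last target. There are 200 camera calls.

## Working session

There is one attempt and no reset: what is moved stays moved. The work goes in short steps, Python scripts to look and compute and a tool call to move; the robot and the scene stay as the last step left them, time stands still between calls to the robot, and variables do not carry over. Pictures are saved under pics/ and viewed, at most 10 in all, crops included, and the job is handed in when it is done.

Besides the shell and the picture viewer there is one more tool, called after "Request:" by a JSON object that holds its "api" and its "payload". play_rows: Moves the arm, as the interface text tells. Its arguments: {"type":"object","properties":{"commands":{"type":"array","items":{"type":"object","properties":{"x":{"type":"number"},"y":{"type":"number"},"z":{"type":"number"},"ax":{"type":"number"},"ay":{"type":"number"},"az":{"type":"number"},"hand":{"type":"number"}}}},"grip_force":{"type":"number"}},"required":["commands"]}

```bash
mkdir -p pics; cat > h.py <<'E'
import numpy as np, cv2
from bench import arm
def cam(n):
    return arm.read_camera(n)
def proj(c,p):
    E=np.array(c["extrinsics"]);q=np.linalg.inv(E)@np.append(p,1.)
    return np.array([c["fx"]*q[0]/q[2]+c["cx"],c["fy"]*q[1]/q[2]+c["cy"]])
def ray(c,uv):
    E=np.array(c["extrinsics"]);d=E[:3,:3]@np.array([(uv[0]-c["cx"])/c["fx"],(uv[1]-c["cy"])/c["fy"],1.])
    return E[:3,3],d/np.linalg.norm(d)
def onz(c,uv,z):
    o,d=ray(c,uv);return o+d*(z-o[2])/d[2]
def tri(c1,u1,c2,u2):
    o1,d1=ray(c1,u1);o2,d2=ray(c2,u2)
    s=np.linalg.lstsq(np.c_[d1,-d2],o2-o1,rcond=None)[0]
    a,b=o1+s[0]*d1,o2+s[1]*d2
    return (a+b)/2,np.linalg.norm(a-b)
def save(c,n,crop=None,s=1):
    im=c["pixels"][:,:,::-1]
    if crop: im=im[crop[1]:crop[3],crop[0]:crop[2]]
    cv2.imwrite("pics/"+n,cv2.resize(im,None,fx=s,fy=s,interpolation=cv2.INTER_CUBIC))
E
python3 - <<'E'
from h import *
import pickle
S=cam("scene");T=cam("top");pickle.dump((S,T),open("c0.pkl","wb"))
save(S,"s0.png",s=1.5);save(T,"t0.png",s=1.5)
for c in(S,T):print(c["fx"],c["cx"],np.round(c["extrinsics"],3).tolist())
print(arm.sense())
E
```

```text
390.4620691166202 253.9594970075449 [[0.849, 0.346, -0.4, 876.796], [0.529, -0.54, 0.655, -591.313], [0.011, -0.767, -0.641, 720.121], [0.0, 0.0, 0.0, 1.0]]
386.8074564226539 258.8309435731008 [[-0.01, -0.998, 0.062, 433.532], [-1.0, 0.01, 0.001, 75.669], [-0.002, -0.061, -0.998, 1170.78], [0.0, 0.0, 0.0, 1.0]]
{'time_s': 0.1, 'qpos': array([-1.20895133e+00,  8.74048073e-02,  1.75212682e-01,  1.65981218e+00,
        1.58398702e-05,  1.57078248e+00]), 'dq': array([-0.00133005, -0.00176314,  0.00063417, -0.00132758, -0.00022997,
        0.00028515]), 'joint_torque': array([-9.72671842e-05, -5.21562445e+01,  4.65652263e+01,  1.60466979e-02,
        1.00354512e-04,  3.41105567e-05]), 'tcp_pos': array([ 194.62968958, -514.1858776 ,  230.65376495]), 'ee_rot': array([-5.95558658e-04,  9.83676695e-01,  1.79943863e-01, -1.00885621e-04]), 'force': array([1.10400119, 0.06217676, 0.50528217]), 'moment': array([-0.00925527, -0.08852435, -0.0712178 ]), 'gripper_force': 0.0, 'opening': 85.65459897392402}
```

View pics/s0.png

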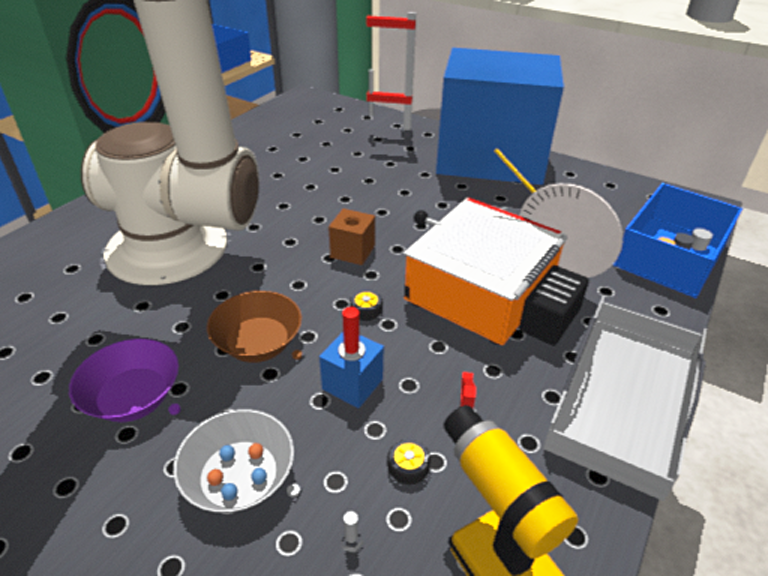

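View pics/t0.png

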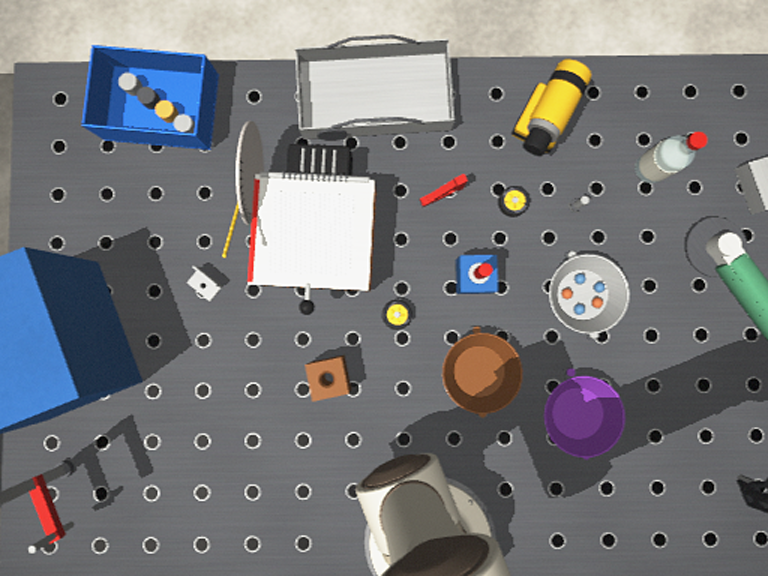

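Both views agree. In 1.5x display pixels:
- **Rod:** red handle at scene (351,330), top (484,271).
- **Stand:** blue at scene (352,368), top (478,274). The brown block at scene (352,237) is a decoy, and the large blue box and bin are not stands.
- **Tub:** steel at scene (235,462), top (590,293). The brown bowl at top (482,372) and purple bowl at top (585,415) are decoys.
- **Knob:** black at scene (421,217), top (306,307).
- **Pointer tip:** yellow at scene (497,151), top (224,257).

Next I'll measure these and take one close crop.

```bash
python3 - <<'E'
from h import *
import pickle
S,T=pickle.load(open("c0.pkl","rb"))
def comps(c,box,f,mn=6):
    x0,y0,x1,y1=[int(v/1.5) for v in box]
    p=c["pixels"][y0:y1,x0:x1].astype(int)
    m=f(p[...,0],p[...,1],p[...,2]).astype(np.uint8)
    n,l,st,ce=cv2.connectedComponentsWithStats(m)
    r=[]
    for i in range(1,n):
        if st[i,4]>=mn:
            ys,xs=np.where(l==i);r.append((ce[i]+[x0,y0],st[i,4],np.c_[xs+x0,ys+y0]))
    return sorted(r,key=lambda a:-a[1])
red=lambda r,g,b:(r>110)&(g<60)&(b<60)
yel=lambda r,g,b:(r>140)&(g>90)&(b<90)
blk=lambda r,g,b:(r<45)&(g<45)&(b<45)
blue=lambda r,g,b:(b>r+50)&(b>100)
org=lambda r,g,b:(r>b+60)&(r>110)
# rod
def ends(P):
    P=P.astype(float);m=P.mean(0);d=np.linalg.svd(P-m,full_matrices=False)[2][0];t=(P-m)@d
    return m+d*t.min(),m+d*t.max()
rs=comps(S,(325,295,380,360),red)[0];rt=comps(T,(465,255,505,290),red)[0]
print("rod",rs[1],rt[1],[np.round(e,1) for e in ends(rs[2])],[np.round(e,1) for e in ends(rt[2])])
print("mid tri",tri(S,rs[0],T,rt[0]))
# stand blue
for z in (75,): 
  b=comps(T,(440,240,520,305),blue)[0];print("standblue top",b[0],b[1],b[2].min(0),b[2].max(0),onz(T,b[0],75), cv2.minAreaRect(b[2].astype(np.float32)))
# knob
ks=comps(S,(405,203,433,228),blk)[0];kt=comps(T,(295,297,318,318),blk)[0]
print("knob",ks[0:2],kt[0:2],tri(S,ks[0],T,kt[0]))
# pointer
ps=comps(S,(485,140,545,200),yel)[0];pt=comps(T,(215,195,245,262),yel)[0]
es,et=ends(ps[2]),ends(pt[2]);print("ptr",es,et)
tips=min(es,key=lambda e:e[1]);tipt=max(et,key=lambda e:e[1])
print("tip",tri(S,tips,T,tipt))
for nm,f in(("blue",blue),("org",org)):
  bs=comps(S,(195,435,280,505),f);bt=comps(T,(553,262,612,322),f)
  for a in bs:
    for b in bt:
      p,e=tri(S,a[0],T,b[0])
      if e<6: print(nm,np.round(p,1),round(e,1),a[1],b[1],"onz16",np.round(onz(T,b[0],16)[:2],1))
save(T,"tc.png",(200,120,440,240),3.3)
E
```

```text
rod 268 48 [array([233.8, 204. ]), array([233.9, 235. ])] [array([326.1, 177.3]), array([316.4, 182.9])]
mid tri (array([521.94473353, -93.10536396, 117.43503091]), np.float64(0.5023903255772953))
standblue top [317.08041237 182.45154639] 485 [304 170] [331 195] [519.19194149 -88.9141866   75.        ] ((317.7212219238281, 182.03114318847656), (24.900087356567383, 26.8585262298584), 87.70938873291016)
knob (array([279.94827586, 146.18965517]), np.int32(58)) (array([205.66666667, 203.14814815]), np.int32(27)) (array([462.73938228, 222.81803717, 110.5773438 ]), np.float64(0.0344402923955709))
ptr (array([330.22048564,  99.7188559 ]), array([355.70303486, 127.3516723 ])) (array([158.28706236, 136.07761784]), array([148.85510874, 170.96082333]))
tip (array([541.95855302, 348.38654927, 220.8392995 ]), np.float64(3.027460870543573))
blue [ 495.1 -342.5   15.6] 0.6 90 35 onz16 [ 494.8 -342.5]
blue [ 512.8 -304.6   15.7] 0.4 78 34 onz16 [ 512.7 -304.7]
blue [ 489.8 -323.4   74. ] 5.4 74 35 onz16 [ 494.8 -342.5]
blue [ 451.8 -301.2   15.7] 1.1 74 35 onz16 [ 451.4 -301.5]
org [ 464.9 -337.7   15.7] 0.6 87 38 onz16 [ 464.7 -337.8]
org [ 483.5 -277.7   16.1] 1.3 79 37 onz16 [ 483.  -278.2]
```

View pics/tc.png

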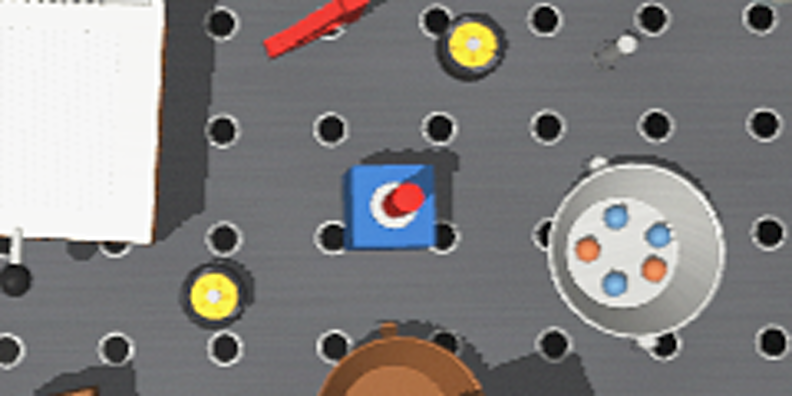

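The crop confirms the blue stand with the red rod at crop (400,200), and the steel tub with five balls at crop (620,250). The rod's height, the ball heights (16) and the knob height all match the text. One more measurement for the tub centre, the pointer angle and the lid yaw.

```bash
python3 - <<'E'
from h import *
import pickle
S,T=pickle.load(open("c0.pkl","rb"))
p=T["pixels"].astype(int)
# floor of tub (bright white) & balls filled: hull circle at z=5
x0,y0,x1,y1=362,165,425,226
q=p[y0:y1,x0:x1];m=(q.min(2)>195).astype(np.uint8)
m=cv2.morphologyEx(m,cv2.MORPH_CLOSE,np.ones((9,9)))
n,l,st,ce=cv2.connectedComponentsWithStats(m);i=1+st[1:,4].argmax()
ys,xs=np.where(l==i);c,r=cv2.minEnclosingCircle(np.c_[xs,ys].astype(np.float32))
c=np.array(c)+[x0,y0];print("floor",c,r,onz(T,c,5), r*1165/386.8)
# rim from crop bounds
c=np.array([635.5/3.3+200,249/3.3+120]);print("rim",onz(T,c,45))
# lid outline (white) at z=116.5
q=p[100:205,150:270];m=(q.min(2)>200).astype(np.uint8);n,l,st,ce=cv2.connectedComponentsWithStats(m);i=1+st[1:,4].argmax()
ys,xs=np.where(l==i);b=cv2.boxPoints(cv2.minAreaRect(np.c_[xs+150,ys+100].astype(np.float32)))
for u in b:print("lid",np.round(onz(T,u,116.5),1))
# pointer plane: use hinge dir
K=np.array([462.7,222.8,112])
for yaw in(-.03,-.07,-.1):
  e=np.array([-np.sin(yaw),np.cos(yaw),0])*1  # hinge dir (left)
  xd=np.array([np.cos(yaw),np.sin(yaw),0])
  H=K+240*xd;H[2]=114
  tip=np.array([541.96,348.4,220.8]);v=tip-H
  print(yaw,"tip ang",np.arctan2(v[2],-v@xd),np.hypot(v[2],v@xd),"off",v@e)
  off=v@e;pts=[]
  for u in([330.2,99.7],[355.7,127.35]):
    o,d=ray(S,u);s=(H@e+off-o@e)/(d@e);pts.append(o+s*d)
  w=pts[0]-pts[1];print("line ang",np.arctan2(w[2],-w@xd),np.round(pts,1).tolist())
E
```

```text
floor [392. 195.] 32.69566345214844 [ 484.35240859 -324.51401168    5.        ] 98.47582192800654
rim [ 481.26680537 -312.41660338   45.        ]
lid [480.9 334.2 116.5]
lid [709.4 323.  116.5]
lid [694.9 100.7 116.5]
lid [466.7 114.9 116.5]
-0.03 tip ang 0.5757212096528909 196.1649088854771 off 127.9209275849226
line ang 0.5992307805625495 [[543.5, 348.4, 221.6], [628.5, 345.8, 163.5]]
-0.07 tip ang 0.561668077413528 200.52619524189186 off 130.83607571178473
line ang 0.5766462038109601 [[543.5, 348.3, 221.6], [629.4, 342.3, 165.6]]
-0.1 tip ang 0.5513335431183509 203.88541376786412 off 132.88531976234762
line ang 0.5587667408122843 [[543.5, 348.2, 221.6], [630.2, 339.6, 167.2]]
```

Request:
{"api": "play_rows", "payload": {"commands": [{"x":0.0284,"y":-0.0174,"hand":0.0854},{"x":0.0284,"y":-0.0174},{"x":0.0284,"y":-0.0174},{"x":0.0284,"y":-0.0174},{"x":0.0284,"y":-0.0174},{"x":0.0284,"y":-0.0174},{"x":0.0284,"y":-0.0174},{"x":0.0284,"y":-0.0174},{"x":0.0284,"y":-0.0174},{"x":0.0284,"y":-0.0174}], "grip_force": 60}}

```text
invalid input
```

Request:
{"api": "play_rows", "payload": {"commands": [{"x":0.0284,"y":-0.0174},{"x":0.0284,"y":-0.0174},{"x":0.0284,"y":-0.0174},{"x":0.0284,"y":-0.0174},{"x":0.0284,"y":-0.0174},{"x":0.0284,"y":-0.0174},{"az":5.2},{"az":5.2},{"az":5.2},{"az":5.1}]}}

```text
invalid input
```

```bash
python3 - <<'E'
from h import *
s=arm.sense();print(s["time_s"],s["tcp_pos"],s["ee_rot"],s["qpos"],s["opening"])
E
```

```text
0.1 [ 194.62968958 -514.1858776   230.65376495] [-5.95558658e-04  9.83676695e-01  1.79943863e-01 -1.00885621e-04] [-1.20895133e+00  8.74048073e-02  1.75212682e-01  1.65981218e+00
  1.58398702e-05  1.57078248e+00] 85.65459897392402
```

Request:
{"api": "play_rows", "payload": {"commands": [{"x":0.0284,"y":-0.0174,"z":0,"ax":0,"ay":0,"az":0,"hand":0.0854},{"x":0.0284,"y":-0.0174,"z":0,"ax":0,"ay":0,"az":0,"hand":0.0854},{"x":0.0284,"y":-0.0174,"z":0,"ax":0,"ay":0,"az":0,"hand":0.0854},{"x":0.0284,"y":-0.0174,"z":0,"ax":0,"ay":0,"az":0,"hand":0.0854},{"x":0.0284,"y":-0.0174,"z":0,"ax":0,"ay":0,"az":0,"hand":0.0854},{"x":0.0284,"y":-0.0174,"z":0,"ax":0,"ay":0,"az":0,"hand":0.0854},{"x":0.0284,"y":-0.0174,"z":0,"ax":0,"ay":0,"az":0,"hand":0.0854},{"x":0.0284,"y":-0.0174,"z":0,"ax":0,"ay":0,"az":0,"hand":0.0854},{"x":0.0284,"y":-0.0174,"z":0,"ax":0,"ay":0,"az":0,"hand":0.0854},{"x":0.0284,"y":-0.0174,"z":0,"ax":0,"ay":0,"az":0,"hand":0.0854}], "grip_force": 60}}

```text
time_s: 0.93
tcp_pos: [399.3, -249.6, 231.1]
ee_rot: [-0.0, 0.984, 0.18, -0.0]
force: [0.0, -0.7, -0.4]
opening: 85.3
gripper_force: 0.0
```

Request:
{"api": "play_rows", "payload": {"commands": [{"x":0.0284,"y":-0.0174,"z":0,"ax":0,"ay":0,"az":0,"hand":0.0854},{"x":0.0284,"y":-0.0174,"z":0,"ax":0,"ay":0,"az":0,"hand":0.0854},{"x":0.0284,"y":-0.0174,"z":0,"ax":0,"ay":0,"az":0,"hand":0.0854},{"x":0.0284,"y":-0.0174,"z":0,"ax":0,"ay":0,"az":0,"hand":0.0854},{"x":0.0284,"y":-0.0174,"z":0,"ax":0,"ay":0,"az":0,"hand":0.0854},{"x":0.0284,"y":-0.0174,"z":0,"ax":0,"ay":0,"az":0,"hand":0.0854},{"x":0,"y":0,"z":0,"ax":0,"ay":0,"az":5.2,"hand":0.0854},{"x":0,"y":0,"z":0,"ax":0,"ay":0,"az":5.2,"hand":0.0854},{"x":0,"y":0,"z":0,"ax":0,"ay":0,"az":5.2,"hand":0.0854},{"x":0,"y":0,"z":0,"ax":0,"ay":0,"az":5.1,"hand":0.0854}]}}

```text
time_s: 1.77
tcp_pos: [521.1, -92.8, 230.7]
ee_rot: [-0.0, 1.0, -0.002, -0.0]
force: [0.7, -0.5, 0.3]
opening: 85.1
gripper_force: 0.0
```

Request:
{"api": "play_rows", "payload": {"commands": [{"x":0,"y":0.001,"z":0.016,"ax":0,"ay":0,"az":0,"hand":0.0854},{"x":0,"y":0,"z":0.016,"ax":0,"ay":0,"az":0,"hand":0.0854},{"x":0,"y":0,"z":0.016,"ax":0,"ay":0,"az":0,"hand":0.0854},{"x":0,"y":0,"z":0.016,"ax":0,"ay":0,"az":0,"hand":0.0854},{"x":0,"y":0,"z":0.016,"ax":0,"ay":0,"az":0,"hand":0.0854},{"x":0,"y":0,"z":0.016,"ax":0,"ay":0,"az":0,"hand":0.0854},{"x":0,"y":0,"z":0.016,"ax":0,"ay":0,"az":0,"hand":0.0854},{"x":0,"y":0,"z":0.016,"ax":0,"ay":0,"az":0,"hand":0.0854},{"x":0,"y":0,"z":0,"ax":0,"ay":0,"az":0,"hand":0.04},{"x":0,"y":0,"z":0,"ax":0,"ay":0,"az":0,"hand":0.03}]}}

```text
time_s: 2.6
tcp_pos: [520.5, -94.1, 102.7]
ee_rot: [-0.0, 1.0, 0.0, -0.001]
force: [-1.0, 0.2, 0.2]
opening: 63.6
gripper_force: 0.0
```

Request:
{"api": "play_rows", "payload": {"commands": [{"x":0,"y":0,"z":0,"ax":0,"ay":0,"az":0,"hand":0.02},{"x":0,"y":0,"z":0,"ax":0,"ay":0,"az":0,"hand":0.01},{"x":0,"y":0,"z":0,"ax":0,"ay":0,"az":0,"hand":0},{"x":0,"y":0,"z":0,"ax":0,"ay":0,"az":0,"hand":0},{"x":0,"y":0,"z":0,"ax":0,"ay":0,"az":0,"hand":0},{"x":0,"y":0,"z":0,"ax":0,"ay":0,"az":0,"hand":0},{"x":0,"y":0,"z":0,"ax":0,"ay":0,"az":0,"hand":0},{"x":0,"y":0,"z":0,"ax":0,"ay":0,"az":0,"hand":0},{"x":0,"y":0,"z":0,"ax":0,"ay":0,"az":0,"hand":0},{"x":0,"y":0,"z":0,"ax":0,"ay":0,"az":0,"hand":0}]}}

```text
time_s: 3.43
tcp_pos: [521.6, -94.3, 104.4]
ee_rot: [0.0, 1.0, 0.0, 0.001]
force: [-1.0, -1.0, 6.4]
opening: 23.1
gripper_force: 58.4
```

```bash
python3 - <<'E'
from h import *
c=cam("scene");save(c,"g1.png",(150,80,350,280),2.5)
s=arm.sense();print(s["tcp_pos"],s["gripper_force"],s["force"],s["opening"])
E
```

```text
[521.66435265 -94.29017882 104.43340909] 58.4470134973526 [-1.02459886 -0.77416834  6.40742548] 22.568267673366584
```

View pics/g1.png

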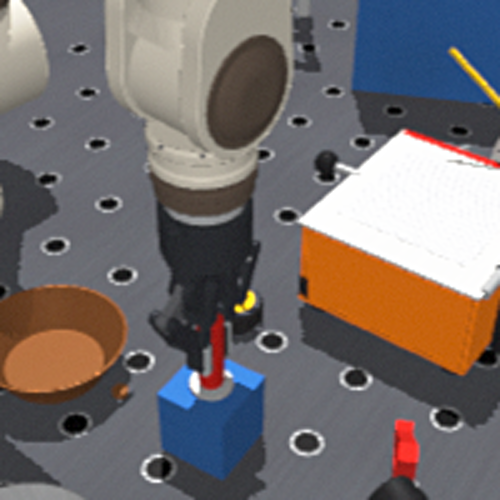

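The gripper holds the red handle, with the collar seated flat on the stand at crop (210,383). Next I'll lift it and carry it over the tub centre.

Request:
{"api": "play_rows", "payload": {"commands": [{"x":0,"y":0,"z":-0.008,"ax":0,"ay":0,"az":0,"hand":0},{"x":0,"y":0,"z":-0.016,"ax":0,"ay":0,"az":0,"hand":0},{"x":0,"y":0,"z":-0.018,"ax":0,"ay":0,"az":0,"hand":0},{"x":0,"y":0,"z":-0.018,"ax":0,"ay":0,"az":0,"hand":0},{"x":0,"y":0,"z":-0.018,"ax":0,"ay":0,"az":0,"hand":0},{"x":0,"y":0,"z":-0.012,"ax":0,"ay":0,"az":0,"hand":0},{"x":-0.004,"y":0.0218,"z":0,"ax":0,"ay":0,"az":0,"hand":0},{"x":-0.004,"y":0.0218,"z":0,"ax":0,"ay":0,"az":0,"hand":0},{"x":-0.004,"y":0.0218,"z":0,"ax":0,"ay":0,"az":0,"hand":0},{"x":-0.004,"y":0.0218,"z":0,"ax":0,"ay":0,"az":0,"hand":0}]}}

```text
time_s: 4.32
tcp_pos: [504.9, -182.2, 193.8]
ee_rot: [-0.0, 1.0, 0.001, 0.0]
force: [-0.8, -0.5, -1.5]
opening: 22.6
gripper_force: 58.8
```

Request:
{"api": "play_rows", "payload": {"commands": [{"x":-0.004,"y":0.0218,"z":0,"ax":0,"ay":0,"az":0,"hand":0},{"x":-0.004,"y":0.0218,"z":0,"ax":0,"ay":0,"az":0,"hand":0},{"x":-0.004,"y":0.0218,"z":0,"ax":0,"ay":0,"az":0,"hand":0},{"x":-0.004,"y":0.0218,"z":0,"ax":0,"ay":0,"az":0,"hand":0},{"x":-0.004,"y":0.0218,"z":0,"ax":0,"ay":0,"az":0,"hand":0},{"x":-0.004,"y":0.0218,"z":0,"ax":0,"ay":0,"az":0,"hand":0},{"x":0,"y":0,"z":0.01,"ax":0,"ay":0,"az":0,"hand":0},{"x":0,"y":0,"z":0.015,"ax":0,"ay":0,"az":0,"hand":0},{"x":0,"y":0,"z":0.015,"ax":0,"ay":0,"az":0,"hand":0},{"x":0,"y":0,"z":0.01,"ax":0,"ay":0,"az":0,"hand":0}]}}

```text
time_s: 5.15
tcp_pos: [480.8, -311.7, 141.7]
ee_rot: [-0.001, 1.0, 0.0, -0.001]
force: [-0.2, 0.4, -2.0]
opening: 22.4
gripper_force: 59.0
```

```bash
python3 - <<'E'
from h import *
c=cam("scene");t=cam("top");save(c,"g2.png",(80,200,260,380),3)
s=arm.sense();print(s["tcp_pos"],s["gripper_force"],s["force"],s["opening"],s["ee_rot"])
p=s["tcp_pos"];
for dz in(-97,-29,-20):print(dz,proj(c,p+[0,0,dz])*3-[240,600])
E
```

```text
[ 480.47876821 -311.28868811  141.35763615] 58.96643936634064 [ 0.0181128   0.1789405  -1.38142472] 22.691446251664736 [-9.63186684e-04  9.99998488e-01  3.90617142e-04 -1.39400047e-03]
-97 [226.23005498 310.08345693]
-29 [209.80673501 247.25928484]
-20 [207.48522464 238.37880468]
```

View pics/g2.png

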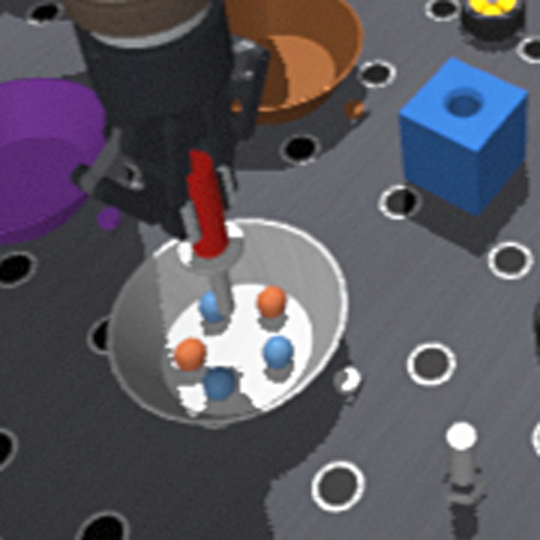

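The rod hangs straight, with its tip over the tub centre at crop (225,312), as predicted, and the centre is free of balls. Next: lower it, move into the gap at about 50°, then circle.

Request:
{"api": "play_rows", "payload": {"commands": [{"x":0,"y":0,"z":0.008,"ax":0,"ay":0,"az":0,"hand":0},{"x":0,"y":0,"z":0.008,"ax":0,"ay":0,"az":0,"hand":0},{"x":0,"y":0,"z":0.008,"ax":0,"ay":0,"az":0,"hand":0},{"x":0,"y":0,"z":0.008,"ax":0,"ay":0,"az":0,"hand":0},{"x":0,"y":0,"z":0,"ax":0,"ay":0,"az":0,"hand":0},{"x":0,"y":0,"z":0,"ax":0,"ay":0,"az":0,"hand":0},{"x":0.0078,"y":-0.0088,"z":0,"ax":0,"ay":0,"az":0,"hand":0},{"x":0.0078,"y":-0.0088,"z":0,"ax":0,"ay":0,"az":0,"hand":0},{"x":0.0078,"y":-0.0088,"z":0,"ax":0,"ay":0,"az":0,"hand":0},{"x":0,"y":0,"z":0,"ax":0,"ay":0,"az":0,"hand":0}]}}

```text
time_s: 6.08
tcp_pos: [506.4, -283.9, 111.6]
ee_rot: [-0.0, 1.0, 0.001, 0.0]
force: [-0.9, -0.2, -1.1]
opening: 22.8
gripper_force: 59.0
```

```bash
python3 - <<'E'
from h import *
c=cam("scene");s=arm.sense();p=s["tcp_pos"];print(p,s["force"],s["gripper_force"])
print("hole",onz(c,[234.3,234.7],75))
C=np.array([481.3,-312.4]);pos=p[:2]
for k in range(1,61):
    a=np.radians(50+18*k);r=min(36+.25*k,40.5)
    q=C+r*np.array([np.cos(a),np.sin(a)]);d=q-pos;pos=pos+np.round(d,1);print(k,"%.4f %.4f"%(round(d[0],1)/1e3,-round(d[1],1)/1e3))
E
```

```text
[ 505.77700805 -284.50278917  111.4822663 ] [-0.49533081 -0.22425343 -1.9095379 ] 58.98019015789032
hole [524.91332773 -96.90905714  75.        ]
1 -0.0109 -0.0057
2 -0.0110 -0.0028
3 -0.0115 0.0007
4 -0.0107 0.0043
5 -0.0089 0.0075
6 -0.0062 0.0098
7 -0.0029 0.0115
8 0.0008 0.0118
9 0.0044 0.0111
10 0.0077 0.0092
11 0.0102 0.0064
12 0.0118 0.0030
13 0.0122 -0.0008
14 0.0115 -0.0046
15 0.0095 -0.0080
16 0.0066 -0.0105
17 0.0031 -0.0122
18 -0.0009 -0.0126
19 -0.0049 -0.0117
20 -0.0083 -0.0095
21 -0.0109 -0.0066
22 -0.0124 -0.0028
23 -0.0126 0.0011
24 -0.0116 0.0050
25 -0.0096 0.0083
26 -0.0065 0.0108
27 -0.0029 0.0124
28 0.0011 0.0126
29 0.0050 0.0117
30 0.0083 0.0095
31 0.0109 0.0065
32 0.0123 0.0029
33 0.0126 -0.0011
34 0.0117 -0.0050
35 0.0095 -0.0083
36 0.0066 -0.0108
37 0.0028 -0.0124
38 -0.0011 -0.0126
39 -0.0049 -0.0117
40 -0.0083 -0.0095
41 -0.0109 -0.0066
42 -0.0124 -0.0028
43 -0.0126 0.0011
44 -0.0116 0.0050
45 -0.0096 0.0083
46 -0.0065 0.0108
47 -0.0029 0.0124
48 0.0011 0.0126
49 0.0050 0.0117
50 0.0083 0.0095
51 0.0109 0.0065
52 0.0123 0.0029
53 0.0126 -0.0011
54 0.0117 -0.0050
55 0.0095 -0.0083
56 0.0066 -0.0108
57 0.0028 -0.0124
58 -0.0011 -0.0126
59 -0.0049 -0.0117
60 -0.0083 -0.0095
```

Request:
{"api": "play_rows", "payload": {"commands": [{"x":-0.0109,"y":-0.0057,"z":0.001,"ax":0,"ay":0,"az":0,"hand":0},{"x":-0.011,"y":-0.0028,"z":0.001,"ax":0,"ay":0,"az":0,"hand":0},{"x":-0.0115,"y":0.0007,"z":0,"ax":0,"ay":0,"az":0,"hand":0},{"x":-0.0107,"y":0.0043,"z":0,"ax":0,"ay":0,"az":0,"hand":0},{"x":-0.0089,"y":0.0075,"z":0,"ax":0,"ay":0,"az":0,"hand":0},{"x":-0.0062,"y":0.0098,"z":0,"ax":0,"ay":0,"az":0,"hand":0},{"x":-0.0029,"y":0.0115,"z":0,"ax":0,"ay":0,"az":0,"hand":0},{"x":0.0008,"y":0.0118,"z":0,"ax":0,"ay":0,"az":0,"hand":0},{"x":0.0044,"y":0.0111,"z":0,"ax":0,"ay":0,"az":0,"hand":0},{"x":0.0077,"y":0.0092,"z":0,"ax":0,"ay":0,"az":0,"hand":0}]}}

```text
time_s: 6.97
tcp_pos: [455.3, -345.4, 109.2]
ee_rot: [0.0, 1.0, -0.001, 0.0]
force: [0.2, 0.3, -1.0]
opening: 22.8
gripper_force: 59.0
```

Request:
{"api": "play_rows", "payload": {"commands": [{"x":0.0102,"y":0.0064,"z":0,"ax":0,"ay":0,"az":0,"hand":0},{"x":0.0118,"y":0.003,"z":0,"ax":0,"ay":0,"az":0,"hand":0},{"x":0.0122,"y":-0.0008,"z":0,"ax":0,"ay":0,"az":0,"hand":0},{"x":0.0115,"y":-0.0046,"z":0,"ax":0,"ay":0,"az":0,"hand":0},{"x":0.0095,"y":-0.008,"z":0,"ax":0,"ay":0,"az":0,"hand":0},{"x":0.0066,"y":-0.0105,"z":0,"ax":0,"ay":0,"az":0,"hand":0},{"x":0.0031,"y":-0.0122,"z":0,"ax":0,"ay":0,"az":0,"hand":0},{"x":-0.0009,"y":-0.0126,"z":0,"ax":0,"ay":0,"az":0,"hand":0},{"x":-0.0049,"y":-0.0117,"z":0,"ax":0,"ay":0,"az":0,"hand":0},{"x":-0.0083,"y":-0.0095,"z":0,"ax":0,"ay":0,"az":0,"hand":0}]}}

```text
time_s: 7.8
tcp_pos: [506.2, -280.7, 109.4]
ee_rot: [-0.0, 1.0, 0.001, 0.0]
force: [-0.5, 0.4, -0.2]
opening: 22.3
gripper_force: 59.0
```

```bash
cat > balls.py <<'E'
from h import *
c=cam("scene");t=cam("top");s=arm.sense();p=s["tcp_pos"]
print(s["time_s"],"rel",np.round(p-[481.3,-312.4,0],1),s["force"],s["gripper_force"],s["opening"])
B0={"b":np.array([[494.9,-342.5],[512.8,-304.6],[451.6,-301.3]]),"o":np.array([[464.9,-337.7],[483.3,-278]])}
P0={k:[proj(c,[*b,16]) for b in v] for k,v in B0.items()}
x0,y0,x1,y1=118,270,200,345
q=c["pixels"][y0:y1,x0:x1].astype(int);r,g,b=q[...,0],q[...,1],q[...,2]
hsv=cv2.cvtColor(c["pixels"][y0:y1,x0:x1],cv2.COLOR_RGB2HSV)
for k,m in(("b",b>r+30),("o",r>b+50)):
    n,l,st,ce=cv2.connectedComponentsWithStats(m.astype(np.uint8))
    for i in range(1,n):
        if st[i,4]>=12:
            w=onz(c,ce[i]+[x0,y0],16)[:2]
            print(k,np.round(w-[481.3,-312.4],1),st[i,4],"dist to starts",np.round(np.linalg.norm(B0[k]-w,axis=1)))
E
sed -i '$a save(c,"b%d.png"%int(s["time_s"]*10),(105,255,225,355),4)' balls.py; python3 balls.py; ls pics
```

```text
7.9 rel [ 24.   31.9 109.8] [ 0.06252195 -0.3165679  -0.71645813] 58.987001180648804 22.80749273509928
b [-35.2  21.3] 169 dist to starts [71. 68. 12.]
b [  6.8 -14.8] 93 dist to starts [17. 33. 45.]
o [-24.5  77.8] 164 dist to starts [103.  51.]
o [-5.6 37.3] 63 dist to starts [64.  8.]
b79.png
g1.png
g2.png
s0.png
t0.png
tc.png
```

Continuing with a second turn, looking partway through.

Request:
{"api": "play_rows", "payload": {"commands": [{"x":-0.0109,"y":-0.0066,"z":0,"ax":0,"ay":0,"az":0,"hand":0},{"x":-0.0124,"y":-0.0028,"z":0,"ax":0,"ay":0,"az":0,"hand":0},{"x":-0.0126,"y":0.0011,"z":0,"ax":0,"ay":0,"az":0,"hand":0},{"x":-0.0116,"y":0.005,"z":0,"ax":0,"ay":0,"az":0,"hand":0},{"x":-0.0096,"y":0.0083,"z":0,"ax":0,"ay":0,"az":0,"hand":0},{"x":-0.0065,"y":0.0108,"z":0,"ax":0,"ay":0,"az":0,"hand":0},{"x":-0.0029,"y":0.0124,"z":0,"ax":0,"ay":0,"az":0,"hand":0},{"x":0.0011,"y":0.0126,"z":0,"ax":0,"ay":0,"az":0,"hand":0},{"x":0.005,"y":0.0117,"z":0,"ax":0,"ay":0,"az":0,"hand":0},{"x":0.0083,"y":0.0095,"z":0,"ax":0,"ay":0,"az":0,"hand":0}]}}

```text
time_s: 8.73
tcp_pos: [454.0, -347.0, 109.1]
ee_rot: [0.0, 1.0, -0.001, -0.0]
force: [-0.2, 1.1, -1.5]
opening: 22.6
gripper_force: 59.1
```

```bash
python3 balls.py; ls pics
```

```text
8.8333 rel [-26.4 -34.5 108.6] [-0.9963054   0.30368369 -0.76119597] 59.09539997577667 22.992208494434717
b [  6.7 -14.8] 94 dist to starts [17. 34. 45.]
b [ 35.5 -22.1] 205 dist to starts [23. 30. 73.]
o [-98.7  10.9] 327 dist to starts [ 90. 103.]
o [  0.1 -41.7] 191 dist to starts [23. 76.]
b79.png
b88.png
g1.png
g2.png
s0.png
t0.png
tc.png
```

View pics/b88.png

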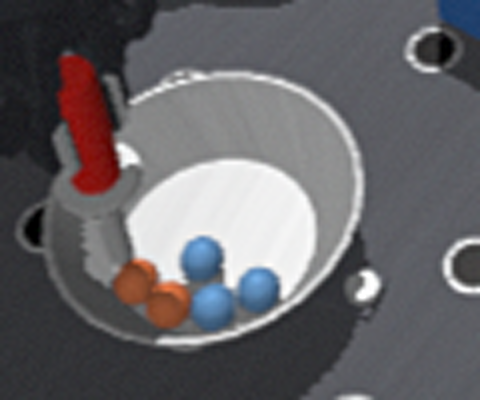

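Four balls lie along the wall ahead of the rod, the oranges at crop (137,280) and (167,303), the blues at (212,307) and (260,288). One blue sits inside at (203,258), only about 17 mm from a blue start. I'll sweep the wall balls another half turn, then push the inner one across.

Request:
{"api": "play_rows", "payload": {"commands": [{"x":0.0109,"y":0.0065,"z":0,"ax":0,"ay":0,"az":0,"hand":0},{"x":0.0123,"y":0.0029,"z":0,"ax":0,"ay":0,"az":0,"hand":0},{"x":0.0126,"y":-0.0011,"z":0,"ax":0,"ay":0,"az":0,"hand":0},{"x":0.0117,"y":-0.005,"z":0,"ax":0,"ay":0,"az":0,"hand":0},{"x":0.0095,"y":-0.0083,"z":0,"ax":0,"ay":0,"az":0,"hand":0},{"x":0.0066,"y":-0.0108,"z":0,"ax":0,"ay":0,"az":0,"hand":0},{"x":0.0028,"y":-0.0124,"z":0,"ax":0,"ay":0,"az":0,"hand":0},{"x":-0.0011,"y":-0.0126,"z":0,"ax":0,"ay":0,"az":0,"hand":0},{"x":-0.0049,"y":-0.0117,"z":0,"ax":0,"ay":0,"az":0,"hand":0},{"x":-0.0083,"y":-0.0095,"z":0,"ax":0,"ay":0,"az":0,"hand":0}]}}

```text
time_s: 9.67
tcp_pos: [506.1, -280.7, 109.3]
ee_rot: [-0.0, 1.0, 0.001, 0.0]
force: [0.4, -0.4, -0.4]
opening: 22.3
gripper_force: 59.1
```

```bash
python3 balls.py
```

```text
9.7667 rel [ 24.   31.9 109.8] [-0.06450013 -0.93949092 -0.61243901] 59.09431278705597 22.685134580783746
b [-35.3  21.3] 168 dist to starts [71. 68. 12.]
b [  6.8 -14.9] 92 dist to starts [17. 34. 45.]
o [-24.4  77.5] 162 dist to starts [103.  51.]
o [-5.6 37.3] 63 dist to starts [64.  8.]
```

Request:
{"api": "play_rows", "payload": {"commands": [{"x":0.0008,"y":0.011,"z":0,"ax":0,"ay":0,"az":0,"hand":0},{"x":0.0008,"y":0.011,"z":0,"ax":0,"ay":0,"az":0,"hand":0},{"x":0.0008,"y":0.011,"z":0,"ax":0,"ay":0,"az":0,"hand":0},{"x":0.0008,"y":0.012,"z":0,"ax":0,"ay":0,"az":0,"hand":0},{"x":-0.007,"y":0.0015,"z":0,"ax":0,"ay":0,"az":0,"hand":0},{"x":-0.007,"y":0,"z":0,"ax":0,"ay":0,"az":0,"hand":0},{"x":-0.007,"y":0,"z":0,"ax":0,"ay":0,"az":0,"hand":0},{"x":-0.007,"y":0,"z":0,"ax":0,"ay":0,"az":0,"hand":0},{"x":0,"y":0,"z":0,"ax":0,"ay":0,"az":0,"hand":0},{"x":0,"y":0,"z":0,"ax":0,"ay":0,"az":0,"hand":0}]}}

```text
time_s: 10.6
tcp_pos: [481.1, -329.0, 109.7]
ee_rot: [0.0, 1.0, 0.0, 0.0]
force: [-0.2, -0.8, -0.6]
opening: 22.6
gripper_force: 59.1
```

```bash
python3 balls.py;ls pics
```

```text
10.7 rel [  0.3 -16.6 109.6] [-0.06829407 -0.3757525  -0.02109653] 59.110915660858154 22.677860201417175
b [-35.4 -19.3] 109 dist to starts [50. 72. 31.]
o [-66.  32.] 291 dist to starts [76. 68.]
o [-30.4  33.2] 36 dist to starts [60. 32.]
o [-9.8 41.7] 83 dist to starts [67. 14.]
b107.png
b79.png
b88.png
b97.png
g1.png
g2.png
s0.png
t0.png
tc.png
```

Request:
{"api": "play_rows", "payload": {"commands": [{"x":0.007,"y":-0.0117,"z":0,"ax":0,"ay":0,"az":0,"hand":0},{"x":0.007,"y":-0.0117,"z":0,"ax":0,"ay":0,"az":0,"hand":0},{"x":0.0065,"y":-0.0117,"z":0,"ax":0,"ay":0,"az":0,"hand":0},{"x":0.0055,"y":-0.0117,"z":0,"ax":0,"ay":0,"az":0,"hand":0},{"x":-0.0109,"y":-0.0066,"z":0,"ax":0,"ay":0,"az":0,"hand":0},{"x":-0.0124,"y":-0.0028,"z":0,"ax":0,"ay":0,"az":0,"hand":0},{"x":-0.0126,"y":0.0011,"z":0,"ax":0,"ay":0,"az":0,"hand":0},{"x":-0.0116,"y":0.005,"z":0,"ax":0,"ay":0,"az":0,"hand":0},{"x":0,"y":0,"z":0,"ax":0,"ay":0,"az":0,"hand":0},{"x":0,"y":0,"z":0,"ax":0,"ay":0,"az":0,"hand":0}]}}

```text
time_s: 11.53
tcp_pos: [460.0, -279.1, 109.5]
ee_rot: [0.0, 1.0, 0.0, 0.0]
force: [0.0, 0.7, -0.8]
opening: 22.7
gripper_force: 59.1
```

```bash
sed -i 's/save(c,"b%d.png".*/im=np.vstack([c["pixels"][255:355,105:225],t["pixels"][145:245,330:450]])[:,:,::-1];cv2.imwrite("pics\/b%d.png"%int(s["time_s"]*10),cv2.resize(im,None,fx=3,fy=3,interpolation=cv2.INTER_CUBIC))/' balls.py; python3 balls.py; ls -t pics|head -1
```

```text
11.6333 rel [-20.9  33.3 109.4] [ 0.61239005 -0.19874525 -1.12993946] 59.116387367248535 22.444769804183935
b [-10.3  -9.5] 86 dist to starts [32. 45. 28.]
b [-16.  -38.3] 184 dist to starts [31. 66. 51.]
o [-66.9  68.5] 82 dist to starts [107.  77.]
o [-40.7  -2.9] 170 dist to starts [33. 57.]
b116.png
```

View pics/b116.png

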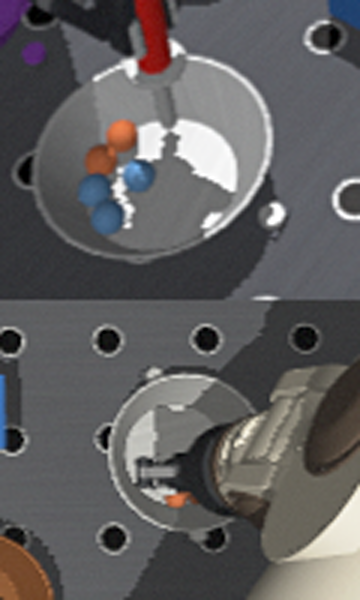

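The picture shows all five balls apart: blues at crop (138,174), (95,190) and (107,216), oranges at (122,135) and (100,160). I'll check their distances from the start positions.

```bash
python3 - <<'E'
from h import *
c=cam("scene")
B0={"b":np.array([[494.9,-342.5],[512.8,-304.6],[451.6,-301.3]]),"o":np.array([[464.9,-337.7],[483.3,-278]])}
for k,u in(("b",(138,174)),("b",(95,190)),("b",(107,216)),("o",(122,135)),("o",(100,160))):
    w=onz(c,np.array(u)/3+[105,255],17)[:2];print(k,np.round(w-[481.3,-312.4]),np.round(np.linalg.norm(B0[k]-w,axis=1)))
s=arm.sense();print(s["tcp_pos"])
E
```

```text
b [-9. -9.] [31. 44. 29.]
b [-25. -33.] [38. 69. 45.]
b [ -4. -43.] [22. 62. 59.]
o [-40.   8.] [40. 49.]
o [-38. -15.] [24. 64.]
[ 460.39664593 -279.08041256  109.24868474]
```

Every ball is at least 22 mm from any start of its colour, so I'm returning the rod to the stand.

Request:
{"api": "play_rows", "payload": {"commands": [{"x":0,"y":0,"z":-0.01,"ax":0,"ay":0,"az":0,"hand":0},{"x":0,"y":0,"z":-0.015,"ax":0,"ay":0,"az":0,"hand":0},{"x":0,"y":0,"z":-0.017,"ax":0,"ay":0,"az":0,"hand":0},{"x":0,"y":0,"z":-0.017,"ax":0,"ay":0,"az":0,"hand":0},{"x":0,"y":0,"z":-0.017,"ax":0,"ay":0,"az":0,"hand":0},{"x":0,"y":0,"z":-0.012,"ax":0,"ay":0,"az":0,"hand":0},{"x":0.0062,"y":-0.0184,"z":0,"ax":0,"ay":0,"az":0,"hand":0},{"x":0.0062,"y":-0.0184,"z":0,"ax":0,"ay":0,"az":0,"hand":0},{"x":0.0062,"y":-0.0184,"z":0,"ax":0,"ay":0,"az":0,"hand":0},{"x":0.0062,"y":-0.0184,"z":0,"ax":0,"ay":0,"az":0,"hand":0}]}}

```text
time_s: 12.52
tcp_pos: [485.2, -204.8, 198.1]
ee_rot: [0.0, 1.0, 0.0, 0.0]
force: [0.8, 0.6, -1.5]
opening: 22.8
gripper_force: 59.1
```

Request:
{"api": "play_rows", "payload": {"commands": [{"x":0.0062,"y":-0.0184,"z":0,"ax":0,"ay":0,"az":0,"hand":0},{"x":0.0062,"y":-0.0184,"z":0,"ax":0,"ay":0,"az":0,"hand":0},{"x":0.0062,"y":-0.0184,"z":0,"ax":0,"ay":0,"az":0,"hand":0},{"x":0.0062,"y":-0.0184,"z":0,"ax":0,"ay":0,"az":0,"hand":0},{"x":0.0062,"y":-0.0184,"z":0,"ax":0,"ay":0,"az":0,"hand":0},{"x":0.0062,"y":-0.0184,"z":0,"ax":0,"ay":0,"az":0,"hand":0},{"x":0,"y":0,"z":0.006,"ax":0,"ay":0,"az":0,"hand":0},{"x":0,"y":0,"z":0.006,"ax":0,"ay":0,"az":0,"hand":0},{"x":0,"y":0,"z":0.004,"ax":0,"ay":0,"az":0,"hand":0},{"x":0,"y":0,"z":0,"ax":0,"ay":0,"az":0,"hand":0}]}}

```text
time_s: 13.35
tcp_pos: [521.3, -95.6, 180.2]
ee_rot: [-0.0, 1.0, -0.0, -0.001]
force: [-0.8, -0.9, -2.6]
opening: 22.6
gripper_force: 59.2
```

```bash
python3 - <<'E'
from h import *
c=cam("scene");save(c,"g3.png",(180,150,300,290),4)
s=arm.sense();p=s["tcp_pos"];print(p,s["force"],s["ee_rot"])
print(proj(c,p+[0,0,-97])*4-[720,600])
E
```

```text
[521.33328355 -95.71462736 180.69713577] [ 0.24117221  0.26229614 -1.13436992] [-4.88178546e-05  9.99999803e-01 -2.06390082e-04 -5.91549233e-04]
[212.77170687 324.24738085]
```

View pics/g3.png

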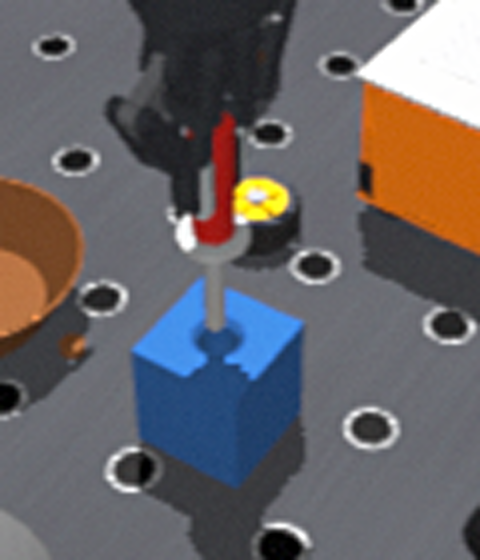

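The tip at crop (214,326) sits 9 mm above the hole at (218,338), within 2 mm of it sideways. I'll shift 2 mm in +x and insert.

Request:
{"api": "play_rows", "payload": {"commands": [{"x":0.002,"y":0,"z":0.003,"ax":0,"ay":0,"az":0,"hand":0},{"x":0,"y":0,"z":0.006,"ax":0,"ay":0,"az":0,"hand":0},{"x":0,"y":0,"z":0.009,"ax":0,"ay":0,"az":0,"hand":0},{"x":0,"y":0,"z":0.009,"ax":0,"ay":0,"az":0,"hand":0},{"x":0,"y":0,"z":0.009,"ax":0,"ay":0,"az":0,"hand":0},{"x":0,"y":0,"z":0.009,"ax":0,"ay":0,"az":0,"hand":0},{"x":0,"y":0,"z":0.009,"ax":0,"ay":0,"az":0,"hand":0},{"x":0,"y":0,"z":0.009,"ax":0,"ay":0,"az":0,"hand":0},{"x":0,"y":0,"z":0.009,"ax":0,"ay":0,"az":0,"hand":0},{"x":0,"y":0,"z":0.002,"ax":0,"ay":0,"az":0,"hand":0}]}}

```text
time_s: 14.23
tcp_pos: [523.1, -94.9, 105.3]
ee_rot: [-0.0, 1.0, 0.0, -0.001]
force: [-1.3, 0.1, -0.7]
opening: 22.8
gripper_force: 59.2
```

Request:
{"api": "play_rows", "payload": {"commands": [{"x":0,"y":0,"z":0.001,"ax":0,"ay":0,"az":0,"hand":0.024},{"x":0,"y":0,"z":0,"ax":0,"ay":0,"az":0,"hand":0.028},{"x":0,"y":0,"z":0,"ax":0,"ay":0,"az":0,"hand":0.034},{"x":0,"y":0,"z":0,"ax":0,"ay":0,"az":0,"hand":0.042},{"x":0,"y":0,"z":0,"ax":0,"ay":0,"az":0,"hand":0.05},{"x":0,"y":0,"z":0,"ax":0,"ay":0,"az":0,"hand":0.06},{"x":0,"y":0,"z":0,"ax":0,"ay":0,"az":0,"hand":0.06},{"x":0,"y":0,"z":0,"ax":0,"ay":0,"az":0,"hand":0.06},{"x":0,"y":0,"z":-0.01,"ax":0,"ay":0,"az":0,"hand":0.06},{"x":0,"y":0,"z":-0.015,"ax":0,"ay":0,"az":0,"hand":0.06}]}}

```text
time_s: 15.07
tcp_pos: [523.0, -94.9, 130.8]
ee_rot: [-0.0, 1.0, 0.0, -0.001]
force: [0.2, 0.6, 0.9]
opening: 59.8
gripper_force: 0.0
```

Request:
{"api": "play_rows", "payload": {"commands": [{"x":0,"y":0,"z":-0.015,"ax":0,"ay":0,"az":0,"hand":0.06},{"x":0,"y":0,"z":-0.015,"ax":0,"ay":0,"az":0,"hand":0.06},{"x":0,"y":0,"z":-0.015,"ax":0,"ay":0,"az":0,"hand":0.06},{"x":0,"y":0,"z":-0.015,"ax":0,"ay":0,"az":0,"hand":0.06},{"x":0,"y":0,"z":-0.015,"ax":0,"ay":0,"az":0,"hand":0.06},{"x":0,"y":0,"z":-0.015,"ax":0,"ay":0,"az":0,"hand":0.06},{"x":0,"y":0,"z":-0.015,"ax":0,"ay":0,"az":0,"hand":0.06},{"x":0,"y":0,"z":-0.015,"ax":0,"ay":0,"az":0,"hand":0.06},{"x":0,"y":0,"z":0,"ax":0,"ay":0,"az":0,"hand":0.06},{"x":0,"y":0,"z":0,"ax":0,"ay":0,"az":0,"hand":0.06}]}}

```text
time_s: 15.9
tcp_pos: [524.2, -95.1, 252.1]
ee_rot: [0.0, 1.0, 0.0, 0.001]
force: [-1.0, -0.3, -0.4]
opening: 59.8
gripper_force: 0.0
```

```bash
python3 - <<'E'
from h import *
c=cam("scene");t=cam("top")
s=arm.sense();print(s["tcp_pos"],s["force"],s["ee_rot"],s["opening"])
p=c["pixels"][190:245,215:255].astype(int);m=(p[...,0]>110)&(p[...,1]<60)&(p[...,2]<60)
ys,xs=np.where(m);print("rod",len(xs),xs.min()+215,xs.max()+215,ys.min()+190,ys.max()+190)
def knob(c,b):
    q=c["pixels"][b[1]:b[3],b[0]:b[2]];m=(q.max(2)<45).astype(np.uint8)
    n,l,st,ce=cv2.connectedComponentsWithStats(m);i=1+st[1:,4].argmax();print(st[i]);return ce[i]+b[:2]
ks=knob(c,np.array([270,135,289,152]));kt=knob(t,np.array([196,197,213,213]))
print(ks,kt,tri(c,ks,t,kt),onz(c,ks,114),onz(t,kt,114))
E
```

```text
[523.6565694  -95.05788899 250.52951406] [ 0.10571687 -0.79751659 -0.03884196] [-7.22298289e-05  9.99999879e-01  2.39302085e-04 -4.22717857e-04] 60.0673984630192
rod 270 229 240 204 235
[ 6  7  9 10 53]
[ 4  3  9 10 63]
[279.94339623 146.30188679] [204.38095238 204.20634921] (array([460.24387247, 227.03728425, 106.89274572]), np.float64(0.6750037240956296)) [465.33662709 217.76295794 114.        ] [459.77716422 225.85202413 114.        ]
```

The rod's red pixels match its starting picture exactly, so it stands in the hole. The knob mask caught only the dark part of the ball, so I'll refine it.

```bash
python3 - <<'E'
from h import *
c=cam("scene");t=cam("top")
for n,im,b in(("S",c,(270,136,290,154)),("T",t,(195,196,214,214))):
    g=im["pixels"][b[1]:b[3],b[0]:b[2]].mean(2).astype(int);print(n)
    for r in g:print(" ".join("%3d"%v for v in r))
E
```

```text
S
112 114 115 111 113 109 112 113 115 113 114 113 111 114 109 110 114 111 112 115
113 114 112 111 109 114 114 114 114 114 112 113 114 110 112 112 112 112 109 114
112 112 110 110 112 114 114 114 115 114 114 113 113 113 113 113 112 111 109 111
110 109 109 113 115 114 114 114 111 109 110 108 110 111 112 112 110 110 113 109
106 109 112 114 112 113 115 113  94  74  69  72  82  96 114 113 111 112 113 110
108 110 114 114 114 115 113  86  54  48  55  51  43  62  91 109 112 112 110 112
112 112 114 113 114 110  87  48  37  47  63  58  45  37  57  95 115 112 112 111
113 112 112 111 115 101  66  34  38  41  47  42  34  30  34  85 110 111 112 114
113 113 111 112 111  87  41  31  35  36  36  36  35  34  57  88 105 106 108 109
112 109 110 113 112  85  41  27  28  35  36  34  28  45 130 177 174 147 119 108
111 109 110 111 112  94  48  23  29  29  33  30  25  68 166 245 255 240 192 169
110 111 113 111 109  96  58  27  25  26  26  24  27  78 128 164 181 206 250 255
111 108 112 108 108 113 104  77  35  19  27  24  27  55 104 124 123 139 166 193
110 110 110 109 111 120 149 129  59  25  23  21  19  74 14
[... 1011 characters left out ...]
  85  92  93  93
 93  94  93  96  68  38  43  59  61  47  41  33  28  25  66  89  94  96  96
 94  93  92  96  76  49  36  49  52  47  37  31  33  22  65  89  93  91  92
 94  90  89  92  94  65  34  37  39  38  35  34  28  37  82  91  92  90  92
 88  93  91  90  93  74  46  34  36  37  30  32  41  84  94  91  91  90  90
 95  93  92  96  95  97  85  61  41  40  33  51  87  95  92  93  92  93  91
 93  91  92  94  95  93  95  94  96  97  96  96  93  92  92  90  89  92  92
 90  89  89  90  90  91  91  93  92  93  93  93  92  89  89  90  90  89  90
 86  90  87  89  90  88  89  90  91  88  93  93  89  90  92  88  91  91  91
 91  90  91  94  90  93  93  93  93  93  93  94  93  93  92  91  93  93  96
```

```bash
python3 - <<'E'
from h import *
import pickle
c,t=pickle.load(open("c0.pkl","rb"))
print(tri(c,np.array([280.,144.7]),t,np.array([204.1,204.7])),onz(t,[204.1,204.7],113),onz(c,[280,144.7],113))
E
```

```text
(array([459.27023353, 227.42513254, 111.65589272]), np.float64(1.8077349474278728)) [458.46099771 226.76463233 113.        ] [460.90936022 226.18428085 113.        ]
```

Knob centre is about (459.5, 227, 113), consistent with the lid centreline and hinge. The pointer is at about 0.575 rad.

Request:
{"api": "play_rows", "payload": {"commands": [{"x":-0.0092,"y":-0.0322,"z":0,"ax":0,"ay":0,"az":0,"hand":0.06},{"x":-0.0092,"y":-0.0322,"z":0,"ax":0,"ay":0,"az":0,"hand":0.06},{"x":-0.0092,"y":-0.0322,"z":0,"ax":0,"ay":0,"az":0,"hand":0.06},{"x":-0.0092,"y":-0.0322,"z":0,"ax":0,"ay":0,"az":0,"hand":0.06},{"x":-0.0092,"y":-0.0322,"z":0,"ax":0,"ay":0,"az":0,"hand":0.06},{"x":-0.0092,"y":-0.0322,"z":0,"ax":0,"ay":0,"az":0,"hand":0.06},{"x":-0.0092,"y":-0.0322,"z":0,"ax":0,"ay":0,"az":0,"hand":0.06},{"x":-0.0092,"y":-0.0322,"z":0,"ax":0,"ay":0,"az":0,"hand":0.06},{"x":-0.0092,"y":-0.0322,"z":0,"ax":0,"ay":0,"az":0,"hand":0.06},{"x":-0.0092,"y":-0.0322,"z":0,"ax":0,"ay":0,"az":0,"hand":0.06}]}}

```text
time_s: 16.93
tcp_pos: [426.5, 97.8, 260.7]
ee_rot: [-0.047, 0.995, 0.082, -0.004]
force: [0.2, 0.2, 1.0]
opening: 59.7
gripper_force: 0.0
```

Request:
{"api": "play_rows", "payload": {"commands": [{"x":0,"y":0,"z":0.0124,"ax":0,"ay":0,"az":0,"hand":0.06},{"x":0,"y":0,"z":0.0124,"ax":0,"ay":0,"az":0,"hand":0.06},{"x":0,"y":0,"z":0.0124,"ax":0,"ay":0,"az":0,"hand":0.06},{"x":0,"y":0,"z":0.0124,"ax":0,"ay":0,"az":0,"hand":0.06},{"x":0,"y":0,"z":0.0124,"ax":0,"ay":0,"az":0,"hand":0.06},{"x":0,"y":0,"z":0,"ax":0,"ay":0,"az":3.4,"hand":0.06},{"x":0,"y":0,"z":0,"ax":0,"ay":6.7,"az":0,"hand":0.06},{"x":0,"y":0,"z":0,"ax":0,"ay":6.7,"az":0,"hand":0.06},{"x":0,"y":0,"z":0,"ax":0,"ay":6.6,"az":0,"hand":0.06},{"x":0,"y":0,"z":0,"ax":0,"ay":0,"az":0,"hand":0.06}]}}

```text
time_s: 17.77
tcp_pos: [426.3, 75.2, 198.4]
ee_rot: [-0.067, 0.981, 0.058, 0.17]
force: [-1.0, -0.0, -0.3]
opening: 59.8
gripper_force: 0.0
```

```bash
cat > k.py <<'E'
from h import *
from scipy.spatial.transform import Rotation as R
def st():
    s=arm.sense();q=s["ee_rot"];M=R.from_quat([q[1],q[2],q[3],q[0]]).as_matrix()
    return s,np.array(s["tcp_pos"]),M
E
python3 - <<'E'
from k import *
s,p,M=st();print(p,np.round(M,3).tolist(),s["qpos"])
K=np.array([459.5,226.8,113.]);print("to go in tool axes",M.T@(K-p)+[0,0,19])
E
```

```text
[426.25346523  75.21681621 198.40987769] [[0.936, 0.137, 0.326], [0.091, -0.984, 0.151], [0.341, -0.112, -0.933]] [ 0.09604381 -0.57092764 -0.47313524  1.32052019  0.11956211  3.14065157]
to go in tool axes [  15.76869646 -135.11288171  132.4614397 ]
```

Joint 6 hit its limit because it increases with yaw in this wrist branch. The grasp is symmetric, so I'll level the tool and make the half turn the other way.

```bash
python3 - <<'E'
from k import *
s,p,M=st()
def Md(y):return np.c_[[np.cos(y),np.sin(y),0],[np.sin(y),-np.cos(y),0],[0,0,-1]]
for y in(.3,.6):
  print(y,np.degrees(R.from_matrix(M.T@Md(y)).as_rotvec()))
E
```

```text
0.3 [ -4.71476565 -20.53574544 -10.30855853]
0.6 [ -1.60618422 -21.18359437 -27.30139932]
```

Request:
{"api": "play_rows", "payload": {"commands": [{"x":0,"y":0,"z":0,"ax":-0.27,"ay":-3.53,"az":-4.55,"hand":0.06},{"x":0,"y":0,"z":0,"ax":-0.27,"ay":-3.53,"az":-4.55,"hand":0.06},{"x":0,"y":0,"z":0,"ax":-0.27,"ay":-3.53,"az":-4.55,"hand":0.06},{"x":0,"y":0,"z":0,"ax":-0.27,"ay":-3.53,"az":-4.55,"hand":0.06},{"x":0,"y":0,"z":0,"ax":-0.27,"ay":-3.53,"az":-4.55,"hand":0.06},{"x":0,"y":0,"z":0,"ax":-0.27,"ay":-3.53,"az":-4.55,"hand":0.06},{"x":0,"y":0,"z":0,"ax":0,"ay":0,"az":-7,"hand":0.06},{"x":0,"y":0,"z":0,"ax":0,"ay":0,"az":-7,"hand":0.06},{"x":0,"y":0,"z":0,"ax":0,"ay":0,"az":-7,"hand":0.06},{"x":0,"y":0,"z":0,"ax":0,"ay":0,"az":-7,"hand":0.06}]}}

```text
time_s: 18.6
tcp_pos: [429.9, 76.1, 198.7]
ee_rot: [-0.002, 0.854, 0.521, -0.005]
force: [0.1, 0.3, -0.2]
opening: 59.7
gripper_force: 0.0
```

Request:
{"api": "play_rows", "payload": {"commands": [{"x":0,"y":0,"z":0,"ax":0,"ay":0,"az":-7,"hand":0.06},{"x":0,"y":0,"z":0,"ax":0,"ay":0,"az":-7,"hand":0.06},{"x":0,"y":0,"z":0,"ax":0,"ay":0,"az":-7,"hand":0.06},{"x":0,"y":0,"z":0,"ax":0,"ay":0,"az":-7,"hand":0.06},{"x":0,"y":0,"z":0,"ax":0,"ay":0,"az":-7,"hand":0.06},{"x":0,"y":0,"z":0,"ax":0,"ay":0,"az":-7,"hand":0.06},{"x":0,"y":0,"z":0,"ax":0,"ay":0,"az":-7,"hand":0.06},{"x":0,"y":0,"z":0,"ax":0,"ay":0,"az":-7,"hand":0.06},{"x":0,"y":0,"z":0,"ax":0,"ay":0,"az":-7,"hand":0.06},{"x":0,"y":0,"z":0,"ax":0,"ay":0,"az":-7,"hand":0.06}]}}

```text
time_s: 19.43
tcp_pos: [429.9, 76.0, 198.9]
ee_rot: [-0.004, 0.401, 0.916, -0.002]
force: [1.1, -0.3, 0.3]
opening: 60.1
gripper_force: 0.0
```

Request:
{"api": "play_rows", "payload": {"commands": [{"x":0,"y":0,"z":0,"ax":0,"ay":0,"az":-7,"hand":0.06},{"x":0,"y":0,"z":0,"ax":0,"ay":0,"az":-7,"hand":0.06},{"x":0,"y":0,"z":0,"ax":0,"ay":0,"az":-7,"hand":0.06},{"x":0,"y":0,"z":0,"ax":0,"ay":0,"az":-7,"hand":0.06},{"x":0,"y":0,"z":0,"ax":0,"ay":0,"az":-7,"hand":0.06},{"x":0,"y":0,"z":0,"ax":0,"ay":0,"az":-7,"hand":0.06},{"x":0,"y":0,"z":0,"ax":0,"ay":0,"az":0,"hand":0.06},{"x":0,"y":0,"z":0,"ax":0,"ay":0,"az":0,"hand":0.06},{"x":0,"y":0,"z":0,"ax":0,"ay":0,"az":0,"hand":0.06},{"x":0,"y":0,"z":0,"ax":0,"ay":0,"az":0,"hand":0.06}]}}

```text
time_s: 20.27
tcp_pos: [429.8, 75.6, 198.7]
ee_rot: [-0.004, 0.05, 0.999, -0.001]
force: [0.1, -0.2, -0.6]
opening: 59.8
gripper_force: 0.0
```

```bash
python3 - <<'E'
from k import *
s,p,M=st();print(p,np.round(M,3).tolist(),s["qpos"],s["time_s"])
y=np.pi-.06
Mv=np.c_[[np.cos(y),np.sin(y),0],[np.sin(y),-np.cos(y),0],[0,0,-1]]
Mt=Mv@R.from_euler("y",-.35).as_matrix();print(Mt[:,2])
print("rot",np.degrees(R.from_matrix(M.T@Mt).as_rotvec()))
K=np.array([459.5,226.8,113.]);h=K-80*Mt[:,2];print(h,"move in cur tool",M.T@(h-p))
E
```

```text
[429.84428418  75.64478701 198.74882054] [[-0.995, 0.101, -0.008], [0.101, 0.995, -0.002], [0.008, -0.002, -1.0]] [ 1.74338698e-01 -1.84630583e-01 -1.48002786e-01  1.61571001e+00
 -2.15205200e-04  2.75056444e-01] 20.2667
[ 0.34228078 -0.02056153 -0.93937271]
rot [ -0.53859037 -20.50708672  -2.28653567]
[432.11753788 228.44492211 188.14981703] move in cur tool [ 13.0189803  152.28007972  10.32818072]
```

Request:
{"api": "play_rows", "payload": {"commands": [{"x":0.0022,"y":0.0254,"z":0.0017,"ax":0,"ay":0,"az":0,"hand":0.06},{"x":0.0022,"y":0.0254,"z":0.0017,"ax":0,"ay":0,"az":0,"hand":0.06},{"x":0.0022,"y":0.0254,"z":0.0017,"ax":0,"ay":0,"az":0,"hand":0.06},{"x":0.0022,"y":0.0254,"z":0.0017,"ax":0,"ay":0,"az":0,"hand":0.06},{"x":0.0022,"y":0.0254,"z":0.0017,"ax":0,"ay":0,"az":0,"hand":0.06},{"x":0.0022,"y":0.0254,"z":0.0017,"ax":0,"ay":0,"az":0,"hand":0.06},{"x":0,"y":0,"z":0,"ax":-0.13,"ay":-5.13,"az":-0.57,"hand":0.06},{"x":0,"y":0,"z":0,"ax":-0.13,"ay":-5.13,"az":-0.57,"hand":0.06},{"x":0,"y":0,"z":0,"ax":-0.13,"ay":-5.13,"az":-0.57,"hand":0.06},{"x":0,"y":0,"z":0,"ax":-0.13,"ay":-5.13,"az":-0.57,"hand":0.06}]}}

```text
time_s: 21.1
tcp_pos: [431.7, 228.8, 188.4]
ee_rot: [0.176, 0.029, 0.984, -0.005]
force: [-1.2, -0.8, 0.3]
opening: 59.9
gripper_force: 0.0
```

```bash
python3 - <<'E'
from k import *
s,p,M=st();print(p,np.round(M,3).tolist(),s["qpos"],s["time_s"])
K=np.array([459.5,226.8,113.]);print("to go in tool axes",M.T@(K-p)+[0,0,19])
E
```

```text
[431.73949029 228.77075929 188.3887352 ] [[-0.936, 0.059, 0.347], [0.056, 0.998, -0.02], [-0.347, 0.001, -0.938]] [ 0.61347815 -0.3684228  -0.35638033  1.30061165 -0.21751572  0.64170405] 21.1
to go in tool axes [ 7.40277103e-02 -3.76615421e-01  9.93607110e+01]
```

Request:
{"api": "play_rows", "payload": {"commands": [{"x":0,"y":0,"z":0.012,"ax":0,"ay":0,"az":0,"hand":0.06},{"x":0,"y":0,"z":0.012,"ax":0,"ay":0,"az":0,"hand":0.06},{"x":0,"y":0,"z":0.012,"ax":0,"ay":0,"az":0,"hand":0.06},{"x":0,"y":0,"z":0.012,"ax":0,"ay":0,"az":0,"hand":0.06},{"x":0,"y":0,"z":0.012,"ax":0,"ay":0,"az":0,"hand":0.06},{"x":0,"y":0,"z":0.012,"ax":0,"ay":0,"az":0,"hand":0.06},{"x":0,"y":0,"z":0.011,"ax":0,"ay":0,"az":0,"hand":0.06},{"x":0,"y":0,"z":0.009,"ax":0,"ay":0,"az":0,"hand":0.06},{"x":0,"y":0,"z":0.007,"ax":0,"ay":0,"az":0,"hand":0.06},{"x":0,"y":0,"z":0,"ax":0,"ay":0,"az":0,"hand":0.05}]}}

```text
time_s: 21.93
tcp_pos: [465.3, 225.8, 93.1]
ee_rot: [0.173, 0.029, 0.984, -0.006]
force: [-0.8, -0.3, 0.5]
opening: 50.5
gripper_force: 0.0
```

Request:
{"api": "play_rows", "payload": {"commands": [{"x":0,"y":0,"z":0,"ax":0,"ay":0,"az":0,"hand":0.04},{"x":0,"y":0,"z":0,"ax":0,"ay":0,"az":0,"hand":0.034},{"x":0,"y":0,"z":0,"ax":0,"ay":0,"az":0,"hand":0.028},{"x":0,"y":0,"z":0,"ax":0,"ay":0,"az":0,"hand":0.02},{"x":0,"y":0,"z":0,"ax":0,"ay":0,"az":0,"hand":0.01},{"x":0,"y":0,"z":0,"ax":0,"ay":0,"az":0,"hand":0},{"x":0,"y":0,"z":0,"ax":0,"ay":0,"az":0,"hand":0},{"x":0,"y":0,"z":0,"ax":0,"ay":0,"az":0,"hand":0},{"x":0,"y":0,"z":0,"ax":0,"ay":0,"az":0,"hand":0},{"x":0,"y":0,"z":0,"ax":0,"ay":0,"az":0,"hand":0}], "grip_force": 60}}

```text
time_s: 22.77
tcp_pos: [465.5, 225.4, 96.1]
ee_rot: [0.175, 0.029, 0.984, -0.006]
force: [-1.7, -7.7, 4.2]
opening: 25.1
gripper_force: 58.6
```

```bash
python3 - <<'E'
from k import *
c=cam("scene");save(c,"k1.png",(220,70,400,210),4)
s,p,M=st();print(p,np.round(M,3).tolist(),s["force"],s["opening"],s["gripper_force"],"grasp",p-19*M[:,2])
E
```

```text
[465.42659517 225.37117646  96.00964766] [[-0.937, 0.059, 0.344], [0.054, 0.998, -0.022], [-0.344, -0.002, -0.939]] [-2.31782749 -8.33675387  2.8857088 ] 25.063141997229117 58.598012924194336 grasp [458.89755093 225.796608   113.84754522]
```

View pics/k1.png

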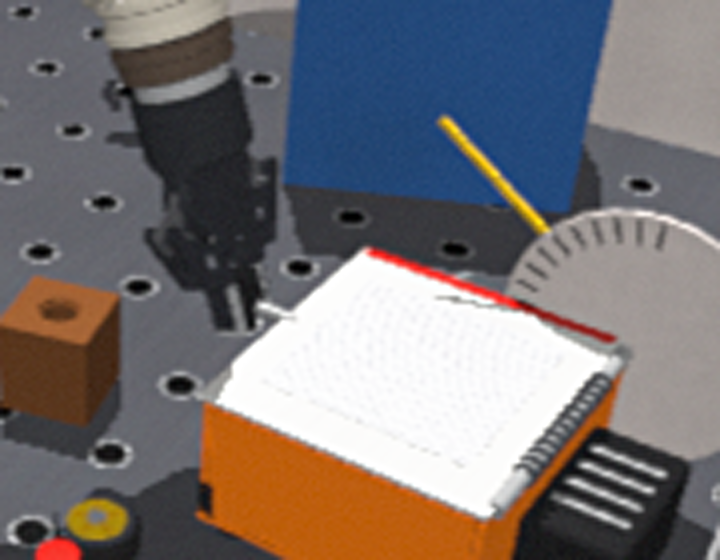

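The fingers hold the knob at crop (240,315), beside the stem, with the pointer tip at (443,120). I'll swing the lid up on its arc.

Request:
{"api": "play_rows", "payload": {"commands": [{"x":-0.0016,"y":0,"z":-0.0054,"ax":0,"ay":1.37,"az":0,"hand":0},{"x":-0.0016,"y":0,"z":-0.0054,"ax":0,"ay":1.37,"az":0,"hand":0},{"x":-0.0016,"y":0,"z":-0.0054,"ax":0,"ay":1.37,"az":0,"hand":0},{"x":-0.0016,"y":0,"z":-0.0054,"ax":0,"ay":1.37,"az":0,"hand":0},{"x":-0.0016,"y":0,"z":-0.0054,"ax":0,"ay":1.37,"az":0,"hand":0},{"x":-0.0016,"y":0,"z":-0.0054,"ax":0,"ay":1.37,"az":0,"hand":0},{"x":-0.0016,"y":0,"z":-0.0054,"ax":0,"ay":1.37,"az":0,"hand":0},{"x":-0.0016,"y":0,"z":-0.0054,"ax":0,"ay":1.37,"az":0,"hand":0},{"x":-0.0016,"y":0,"z":-0.0054,"ax":0,"ay":1.37,"az":0,"hand":0},{"x":-0.0016,"y":0,"z":-0.0054,"ax":0,"ay":1.37,"az":0,"hand":0}]}}

```text
time_s: 23.65
tcp_pos: [467.5, 225.2, 151.3]
ee_rot: [0.055, 0.029, 0.998, -0.003]
force: [0.1, -6.1, -4.7]
opening: 24.6
gripper_force: 59.4
```

```bash
python3 - <<'E'
from k import *
s,p,M=st();g=p-19*M[:,2];print(p,"tilt",np.arctan2(M[0,2],-M[2,2]),s["force"],s["opening"],s["gripper_force"],"grasp",g,"lid",np.arcsin((g[2]-114)/240),s["qpos"])
E
```

```text
[467.5210531  225.17423057 151.31619991] tilt 0.1091533189159348 [ 0.12423208 -6.07552325 -4.73000409] 24.561009208363963 59.38268423080444 grasp [465.45134461 225.3501927  170.20231502] lid 0.23637123573173371 [ 0.48104458 -0.09785339 -0.16694105  1.4091332  -0.05864719  0.5363893 ]
```

Request:
{"api": "play_rows", "payload": {"commands": [{"x":-0.0016,"y":0,"z":-0.0054,"ax":0,"ay":1.37,"az":0,"hand":0},{"x":-0.0016,"y":0,"z":-0.0054,"ax":0,"ay":1.37,"az":0,"hand":0},{"x":-0.0016,"y":0,"z":-0.0054,"ax":0,"ay":1.37,"az":0,"hand":0},{"x":-0.0016,"y":0,"z":-0.0054,"ax":0,"ay":1.37,"az":0,"hand":0},{"x":-0.0016,"y":0,"z":-0.0054,"ax":0,"ay":1.37,"az":0,"hand":0},{"x":-0.0016,"y":0,"z":-0.0054,"ax":0,"ay":1.37,"az":0,"hand":0},{"x":-0.0016,"y":0,"z":-0.0054,"ax":0,"ay":1.37,"az":0,"hand":0},{"x":-0.0016,"y":0,"z":-0.0054,"ax":0,"ay":1.37,"az":0,"hand":0},{"x":-0.0016,"y":0,"z":-0.0054,"ax":0,"ay":1.37,"az":0,"hand":0},{"x":-0.0016,"y":0,"z":-0.0054,"ax":0,"ay":1.37,"az":0,"hand":0}]}}

```text
time_s: 24.48
tcp_pos: [482.8, 224.2, 205.4]
ee_rot: [-0.065, 0.029, 0.997, 0.0]
force: [-4.6, -8.2, -5.0]
opening: 25.1
gripper_force: 59.4
```

Request:
{"api": "play_rows", "payload": {"commands": [{"x":-0.0016,"y":0,"z":-0.0054,"ax":0,"ay":1.37,"az":0,"hand":0},{"x":-0.0016,"y":0,"z":-0.0054,"ax":0,"ay":1.37,"az":0,"hand":0},{"x":-0.0016,"y":0,"z":-0.0054,"ax":0,"ay":1.37,"az":0,"hand":0},{"x":-0.0016,"y":0,"z":-0.0054,"ax":0,"ay":1.37,"az":0,"hand":0},{"x":0,"y":0,"z":0,"ax":0,"ay":0,"az":0,"hand":0},{"x":0,"y":0,"z":0,"ax":0,"ay":0,"az":0,"hand":0},{"x":0,"y":0,"z":0,"ax":0,"ay":0,"az":0,"hand":0},{"x":0,"y":0,"z":0,"ax":0,"ay":0,"az":0,"hand":0},{"x":0,"y":0,"z":0,"ax":0,"ay":0,"az":0,"hand":0},{"x":0,"y":0,"z":0,"ax":0,"ay":0,"az":0,"hand":0}]}}

```text
time_s: 25.32
tcp_pos: [492.4, 223.6, 225.6]
ee_rot: [-0.113, 0.029, 0.993, 0.001]
force: [-6.5, -8.6, -3.5]
opening: 25.1
gripper_force: 59.7
```

```bash
python3 - <<'E'
from k import *
c=cam("scene");t=cam("top")
a=cv2.resize(c["pixels"][60:210,225:405],None,fx=3,fy=3,interpolation=cv2.INTER_CUBIC)
b=cv2.resize(c["pixels"][185:345,110:260],None,fx=1.7,fy=1.7,interpolation=cv2.INTER_CUBIC)
im=np.zeros((450,800,3),np.uint8);im[:,:540]=a;im[:272,545:800]=b[:272,:255];cv2.imwrite("pics/fin.png",im[:,:,::-1])
s,p,M=st();g=p-19*M[:,2];print(p,"tilt",np.arctan2(M[0,2],-M[2,2]),s["force"],s["opening"],s["gripper_force"],"grasp",g,"lid",np.arcsin((g[2]-114)/240))
E
```

```text
[492.41517761 223.55670527 225.61154936] tilt -0.22535332047162918 [-7.20961527 -9.13717498 -2.17390632] 24.66363721776846 59.67870533466339 grasp [496.66055586 223.37874131 244.13032611] lid 0.5730647091950346
```

View pics/fin.png

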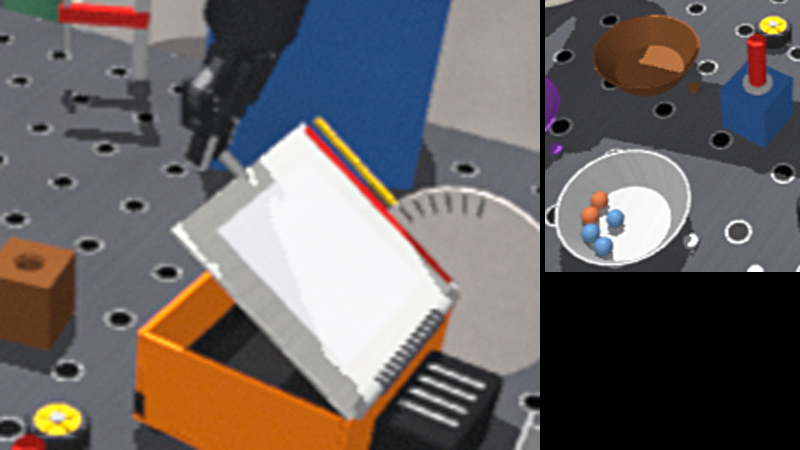

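The lid's red edge, (307,127)–(453,283), runs nearly parallel to the yellow pointer, (318,120)–(395,205). The rod stands in the stand and all five balls are in the tub. I'll measure both angles the same way from the picture.

```bash
python3 - <<'E'
from k import *
c=cam("scene");p=c["pixels"].astype(int);r,g,b=p[...,0],p[...,1],p[...,2]
yaw=-.06;e=np.array([-np.sin(yaw),np.cos(yaw),0]);xd=np.array([np.cos(yaw),np.sin(yaw),0]);H=np.array([699.1,212.4,114.])
for n,m,off in(("ptr",(r>140)&(g>90)&(b<90),130),("lid",(r>110)&(g<60)&(b<60),110)):
    mm=np.zeros(m.shape,bool);mm[90:160,320:385]=m[90:160,320:385]
    ys,xs=np.where(mm);P=np.c_[xs,ys].astype(np.float32)
    vx,vy,x0,y0=cv2.fitLine(P,cv2.DIST_HUBER,0,.01,.01).ravel()
    q=[]
    for t in(-20,20):
        o,d=ray(c,[x0+t*vx,y0+t*vy]);q.append(o+d*((H@e+off-o@e)/(d@e)))
    w=q[1]-q[0];w=w if w[2]>0 else -w
    print(n,len(xs),np.arctan2(w[2],-w@xd))
s,p,M=st();print(s["time_s"],s["force"],s["dq"].round(4))
E
```

```text
ptr 85 0.579796608843687
lid 90 0.5745133119933422
25.4667 [-6.92611011 -9.36176644 -2.1049479 ] [-0.0014  0.0011  0.0001  0.0016  0.0009 -0.0012]
```

The lid is at 0.5745 and the pointer at 0.580, with the arm still, so I'm handing in.

```bash
python3 -c "
from bench import arm
print(arm.job_done())"
```

```text
the job is handed in; nothing more can be done
None
```

The job is handed in (its verdict was not shown): the balls were stirred and all five are in the tub, the rod is upright in the blue stand, and the lid is held still at 0.575 rad against the pointer's 0.580 rad.

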